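# Drop the expansion plug into the pump cover and run the carriage under the hand press

## Task

The carriage of the hand press is drawn out for loading and a brass plug lies loose on the pump cover beside its round recess. With the carriage still out, nudge the plug along the cover's face with the fingertips, never lifting it off, until it slips over the rim and drops flat into the recess; then push the carriage all the way in under the ram, up against its stop, with the plug still seated. Leave the loose things lying around the press where they are.

Things in the scene. Friction and masses are not known exactly. Their poses are not given: they have to be found in the camera images.
- plug: brass plug, 90 g: a round disc 48 mm across with a straight edge 6 mm high and a slightly domed top, 8.5 mm high in the middle. Origin: centre of its flat underside. It starts flat on the cover's face, wholly outside the recess, 52 to 113 mm from the recess centre, on the +y (push plate) side of it.
- recess (a point): centre of the mouth of the round recess in the pump cover on the carriage, level with the cover's flat top face (76 mm above the bench). Recess 51 mm across, 7 mm deep, flat floor with a dark port, sharp rim; a seated plug's edge lies 1 mm below the face. Axes: y points out of the press (the carriage goes home along -y), x across, z up. Moves with the carriage.
- cover_face (a point): centre of the aluminium pump cover's bare flat top face, 120 mm in x by 185 mm in y; the cover is fixed on the carriage. Always 42.5 mm along +y from recess, same axes. Near its -y corners stand two steel dowels, 12 mm across and 7 mm high, 52 mm either side of the centre line.
- push_face (a point): centre of the outer upright face of the carriage's red push plate (116 mm wide, reaching from 34 to 74 mm above the bench; this point at 56), at the end away from the press. Axes as recess: y points straight out of the face. Always 145 mm along +y from recess. The bed below is 28 mm above the bench, its guide rails (tops at 44 mm) run 60 to 73 mm either side of the centre line.
- carriage (a joint): travel of the carriage along its bed, m: 0 = fully drawn out, 0.17 = home against the stop, the recess under the ram. It starts between 0 and 0.03. It slides stiffly (about 4 N friction plus 12 N per m/s) and stays where it is left.
- ram_axis (a point): point on the vertical axis of the press's ram, at the height of the cover's face; fixed, axes as recess. The ram's foot, 38 mm across, hangs 49 mm above it; the green head above that (220 to 320 mm above the bench) reaches 36 mm along +y from the axis. Column, lever and base lie towards -y; the press is 0.53 m high.
- spare_cover: loose second aluminium pump cover, 120 x 185 x 24 mm, flat on the bench to the robot's left; not part of the job. Origin: centre of its underside.
- tape_reel: loose black reel with a green label, 80 mm across, 20 mm high, on the bench near the robot. Origin: centre of its underside.
- plug_bin: loose blue open bin, 100 x 130 x 50 mm, with spare brass plugs, on the far side of the press. Origin: centre of its underside.
- screwdriver: loose screwdriver, 190 mm long, yellow handle, lying beyond the bed, along it. Origin: under its middle.
- brush: loose brush, 170 mm long, lying on the bench between the press and the robot, along the bed. Origin: under its middle.
- compound_bottle: loose small red bottle, 38 mm across and 105 mm high, standing on the left of the bench. Origin: centre of its underside.
- punch: loose stepped steel punch, 24 mm across and 60 mm high, standing on the press's base beside the column. Origin: centre of its underside.
Things that resemble listed ones, but are neither listed nor needed, are in the scene too. Of the things like the plug, leave any that is brown; of the rest the smaller one is meant.

How it is judged:
On the way, in this order (a step that is already met when the one before it is completed fails the run):
1. the plug lies flat in the recess while the carriage is still out (horizontal distance between plug and recess below 0.003 m and z of plug in the frame of recess below -0.0055 m and angle between plug's own z axis and vertical below 0.06 rad and value of joint carriage below 0.08 m), for 0.2 s.
2. the carriage is home against its stop with the plug seated (horizontal distance between plug and recess below 0.003 m and z of plug in the frame of recess below -0.0055 m and angle between plug's own z axis and vertical below 0.06 rad and value of joint carriage above 0.166 m), for 0.2 s.
At the end, for the whole second after the job is handed in: The plug lies flat in the recess (centre within 3 mm of the recess axis, underside at least 5.5 mm below the cover's face, tilt under 0.06 rad) and at rest; the carriage is within 4 mm of its stop (joint above 0.166); every loose bystander is within 30 mm of where it began (all of step 2 and linear speed of plug below 0.02 m/s and distance of each of spare_cover, tape_reel, plug_bin, screwdriver, brush, compound_bottle, punch from where it was at the start of the episode below 0.03 m); the robot touches nothing.
It fails at once if the plug is lifted off the cover (underside more than 6 mm above its face) (z of plug in the frame of recess above 0.006 m).
It fails at once if the plug falls off the cover (z of plug in the frame of recess below -0.015 m).
It fails at once if the carriage is pushed in (past 0.08) before the plug lies in the recess (value of joint carriage above 0.08 m and z of plug in the frame of recess above -0.003 m).
It fails at once if a loose bystander is shifted more than 30 mm (distance of any of spare_cover, tape_reel, plug_bin, screwdriver, brush, compound_bottle, punch from where it was at the start of the episode above 0.03 m).
It also fails if it takes over 51 s, if anything falls off the work surface, if the arm or the gripper's body presses on something with over 40 N, if the wrist force passes 120 N, or if a joint passes its speed limit or range.

## Robot

A 7-joint arm with a two-finger parallel gripper is mounted at the origin on the work surface. World frame = base frame: x ahead of the robot, y to its left, z up, the work surface at z = 0. Lengths are in m, angles in rad, forces in N, time in s.
With the tool pointing down it reaches from about 0.425 to 0.875 m from the base axis. Payload 4.7 kg.
Tool frame: the origin (TCP) lies on the mounting face of the last link; the fingertips stand 182 mm ahead of it and the grasp point (between the pads) lies 164 mm ahead of it (ctrl.finger_overhang is the distance from the TCP to the fingertips, in m); z points along the fingers, y is the line along which they close (so a half turn about z gives the same grasp; the last joint's range is limited). The gripper opens to 87 mm and grips with 3 to 60 N. Pads are 19 mm wide; open, the fingers measure 117 mm over their backs; the gripper's body (75 mm by 190 mm) begins 51 mm behind the grasp point.
Start: joints at [-1.179, 0.321, -0.07, 1.45, 0.023, 1.371, -0.057], TCP at [0.24, 0.604, 0.405] pointing down, gripper open.
Joint ranges: [-2.86, 2.86], [-0.3, 2.09], [-1.38, 1.24], [0.06, 2.45], [-1.56, 4.7], [0.09, 2.05], [-2.69, 2.69]. Speed limits (rad/s): [2.57, 2.57, 3.14, 3.14, 3.14, 3.14, 3.14].

## Interface

Orientations are given as a rotation vector (axis times angle).
In Python, from bench import ctrl gives the robot as it stands.
- The arm moves only by the shell command python3 -m jog 'ROWS' [FORCE]. ROWS is a JSON object of lists of equal length, an entry for each row: "translation": the shift along the tool's x, y, z as a fraction of full scale, a list of three; "yaw": the turn about the tool's z as a fraction of full scale; "jaw": the closure, from 0 (fully open) to 1 (shut). In form: {"translation": [[dx, dy, dz], ...], "yaw": [yaw, ...], "jaw": [jaw, ...]}. A call has 1 to 8 rows; each row is the pose to reach, as a shift and turn from the pose commanded when the call began, along the tool's axes at that moment, turning the shorter way round; what a row does not reach only later rows make up. Full scale, the value 1, is 0.2 m for a shift and 180 degrees for a turn. A row lasts 1/8 s, in which the tool goes at most 62.5 mm and 10.7 degrees, less where a joint would pass 70% of its speed; a pose out of reach is approached as far as the arm can. A call with a number of a shift or a turn outside -1 to 1 is refused whole. A call with a gripper value outside its range is refused whole. The fingers move at their own pace and stop on an object; FORCE is the grip in N (left out, the last holds). Time passes only in rows, so rows that repeat a pose let the fingers close. It gives the time, the measured TCP pose, the force, the opening and the grip force at its end, in the units of the state.
- ctrl.get_state(): the state, without advancing time (a new reading comes with each control period).
- ctrl.get_image(name): name is "scene" or "side" or "wrist"; returns a dict with "pixels" (420x560x3 uint8, blue, green, red), "fx", "fy", "cx", "cy" (pixels), "R" (3x3) and "t" (3): a world point X has camera coordinates R X + t; the wrist camera has in their place "mount" (4x4, takes a point from camera to tool coordinates, whose origin is the TCP and whose axes are the flange's). Camera axes: x right, y down, z forward; pixel columns grow to the right and rows downward; lengths in m; the calibration is good to about 2 mm. A picture is of the moment at which its call begins: read the wrist's pose just before it. There is no depth.
- ctrl.close_job(): hands the job in; it is judged then, once.
Trained networks look in a picture, given as the dict that the camera call returned (one of the last four; its "shot" number tells which), for a name from the list of things; names that differ only in an ending like _2 or _b are one class to them, and where a whole thing is asked for, a point or a joint stands for the part that bears it (a point fixed in the world has none). Each returns a list of dicts, best first, with "p" (0 to 1); they miss things now and then, are a little off and sometimes report something else, mostly with a low value. They report only what shows in the picture. A call takes as long as a camera call. They do not tell look-alikes from the thing itself.
- ctrl.silhouettes(label, picture): "region" (420x560 bool, what is visible of it) and "at" ([column, row] in pixels, amid what is visible of it).
The state is a dict: "time": time; "joint_positions": joint angles; "qd": joint speeds; "joint_torque": joint torques, N m; "position": TCP position; "tool_rot": TCP orientation; "ft_force": force on the tool from outside, world axes, zero at the start; "torque": the same for the moment, N m; "grip_width": opening from 0.0 (shut) to 1.0 (fully open); "grip_force": force on a finger pad.
Only numpy, scipy, OpenCV 4.12 (cv2) and the standard library are available. Lean on these libraries where they do the work, as an engineer would, in place of code of your own. Each camera call takes 0.05 s, during which the arm holds its last target. There are 200 camera calls.

## Working session

There is one attempt and no reset: what is moved stays moved. The work goes in short steps, Python scripts to look and compute and a shell command to move; the robot and the scene stay as the last step left them, time stands still between calls to the robot, and variables do not carry over. Pictures are saved under pics/ and viewed, at most 10 in all, crops included, and the job is handed in when it is done.

```bash
mkdir -p pics
cat > h.py <<'E'
import numpy as np, cv2
from bench import ctrl
from scipy.spatial.transform import Rotation as Ro
def cam(im,st=None):
    K=np.array([[im['fx'],0,im['cx']],[0,im['fy'],im['cy']],[0,0,1]])
    if 'R' in im: return K,np.array(im['R']),np.array(im['t'])
    T=np.eye(4);T[:3,:3]=Ro.from_rotvec(st['tool_rot']).as_matrix();T[:3,3]=st['position']
    W=np.linalg.inv(T@np.array(im['mount'])); return K,W[:3,:3],W[:3,3]
def ray(c,uv,z):
    K,R,t=c; o=-R.T@t; d=R.T@np.linalg.inv(K)@np.array([uv[0],uv[1],1.]); return o+d*(z-o[2])/d[2]
def proj(c,X):
    K,R,t=c; p=K@(R@np.array(X)+t); return p[:2]/p[2]
E
python3 - <<'E'
from h import *
s=ctrl.get_state();print(s)
zs=dict(plug=.080,recess=.06,push_face=.056)
for n in ("scene","side","wrist"):
    s=ctrl.get_state();im=ctrl.get_image(n);c=cam(im,s);cv2.imwrite(f'pics/{n}0.png',im['pixels'])
    print(n,'campos',-c[1].T@c[2], im['fx'])
    for l in zs:
        for d in ctrl.silhouettes(l,im)[:4]:print(l,round(d['p'],2),d['at'],d['region'].sum(),ray(c,d['at'],zs[l]).round(3))
E
```

```text
{'time': 0.0, 'joint_positions': array([-1.17890362,  0.32184895, -0.07008289,  1.45171154,  0.02259058,
        1.37080862, -0.05692906]), 'qd': array([ 0.00160468, -0.0012458 , -0.00107907, -0.00082212, -0.00037631,
        0.00056836, -0.00079268]), 'joint_torque': array([ 2.70492337e-04, -4.91297328e+01, -4.03658794e-01, -3.12519264e+01,
       -6.37376332e-02,  4.42310655e-02,  1.81386049e-04]), 'position': array([0.23971556, 0.60395098, 0.40362596]), 'tool_rot': array([-0.5898612 , -3.08543069,  0.00309312]), 'ft_force': array([-0.26363982, -0.86361017,  0.46030872]), 'torque': array([0.0148103 , 0.01855747, 0.03550961]), 'grip_force': 0.0, 'grip_width': 1.0000431589049454}
scene campos [ 1.36442386 -0.24525817  0.90723189] 492.48197187865753
plug 0.92 [389.0, 276.8] 487 [0.793 0.152 0.08 ]
plug 0.63 [315.4, 223.7] 240 [0.597 0.054 0.08 ]
plug 0.62 [305.6, 224.9] 3543 [0.594 0.031 0.08 ]
plug 0.53 [392.0, 245.0] 251 [0.712 0.197 0.08 ]
recess 0.87 [301.6, 229.5] 3709 [0.587 0.024 0.06 ]
push_face 0.97 [304.7, 226.9] 3779 [0.578 0.035 0.056]
side campos [-0.13762164 -0.77535506  0.66705785] 447.93930118147114
plug 0.42 [298.5, 186.8] 113 [0.651 0.064 0.08 ]
plug 0.42 [283.2, 211.5] 2391 [ 0.524 -0.015  0.08 ]
recess 0.67 [285.1, 209.7] 2417 [0.557 0.015 0.06 ]
recess 0.46 [282.1, 192.7] 129 [0.615 0.095 0.06 ]
push_face 0.93 [283.2, 209.0] 2381 [0.56  0.026 0.056]
wrist campos [0.16134866 0.63672428 0.38513085] 328.7147556657333
```

View pics/scene0.png

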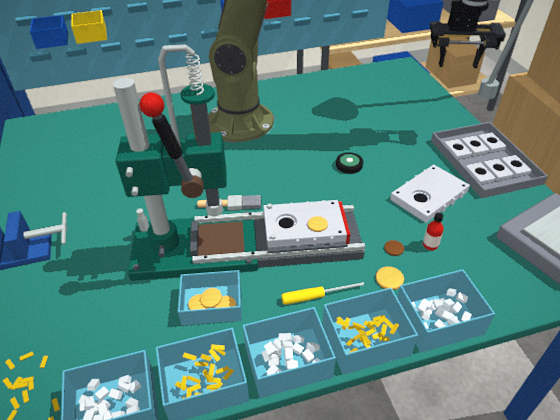

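View pics/side0.png

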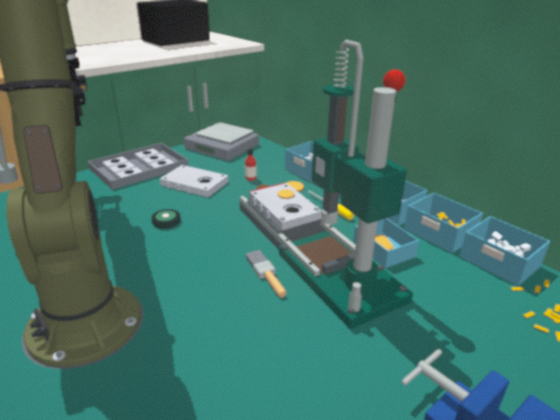

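View pics/wrist0.png

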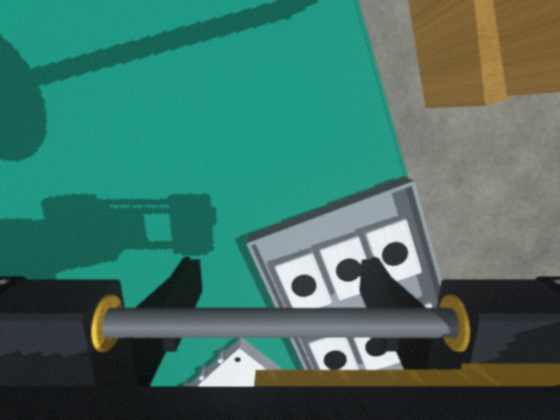

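The scene view shows the cover with its recess near (287,222) and the brass plug on it at (316,224). A larger brass disc at (389,277) and a brown one at (394,247) lie on the bench and are decoys. The side view agrees: recess (292,208), plug (287,194).

Run:
```python
from h import *
im=ctrl.get_image("scene");c=cam(im)
for n,uv,z in (('recess',(287,222),.076),('plug',(316.5,223.7),.081)):print(n,ray(c,uv,z))
im2=ctrl.get_image("side");c2=cam(im2)
for n,uv,z in (('recess',(292.5,208.5),.076),('plug',(286.5,194),.081)):print(n,ray(c2,uv,z))
a=cv2.resize(im['pixels'][190:270,180:370],None,fx=4,fy=4,interpolation=2)
b=cv2.resize(im2['pixels'][165:265,225:365],None,fx=4,fy=4,interpolation=2)
b=cv2.copyMakeBorder(b[:280],0,0,0,200,0)
cv2.imwrite('pics/z.png',np.vstack([a[:, :760],b]))
s=ctrl.get_state();print(Ro.from_rotvec(s['tool_rot']).as_matrix().round(3))
```

```text
recess [ 0.56831709 -0.00713749  0.076     ]
plug [0.59885772 0.05641387 0.081     ]
recess [ 0.55843591 -0.01385498  0.076     ]
plug [0.59350204 0.0510192  0.081     ]
[[-0.929  0.369  0.   ]
 [ 0.369  0.929  0.   ]
 [-0.     0.    -1.   ]]
```

View pics/z.png

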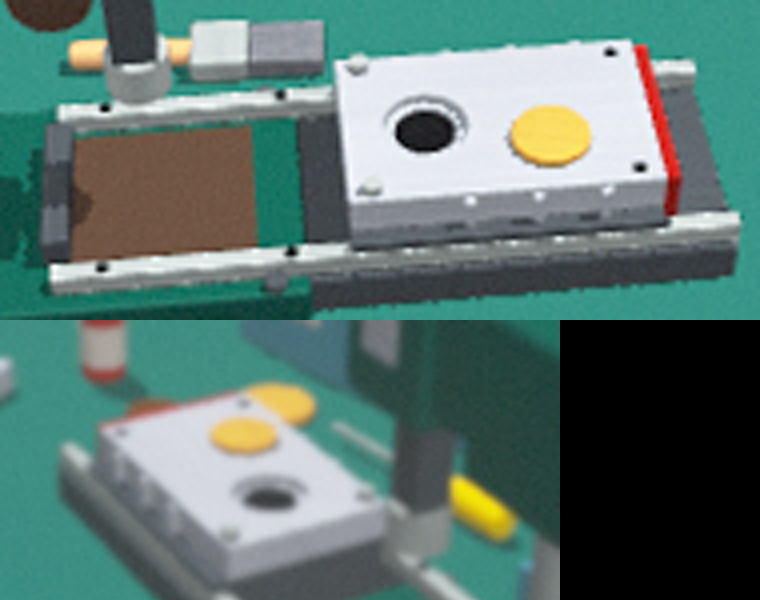

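The zoom shows the recess rim around (286.5,221.5) and the plug around (317.7,223.8) in the scene image. The cover's corners and rails are clear too.

Run:
```python
from h import *
im=ctrl.get_image("scene");c=cam(im)
P=[ray(c,(180+u/4,190+v/4),.076)[:2] for u,v in ((337,62),(632,42),(665,180),(350,200))]
print(np.round(P,4)); P=np.array(P)
for a,b in((0,1),(3,2)):d=P[b]-P[a];print(np.linalg.norm(d),np.degrees(np.arctan2(d[1],d[0])))
for a,b in((3,0),(2,1)):d=P[b]-P[a];print(np.linalg.norm(d),np.degrees(np.arctan2(d[1],d[0])))
print('cover centre',P.mean(0))
print('rec',ray(c,(180+426/4,190+126/4),.076),'plug',ray(c,(180+551/4,190+135/4),.081))
```

```text
[[ 0.4967 -0.0442]
 [ 0.5329  0.1364]
 [ 0.6492  0.112 ]
 [ 0.6113 -0.067 ]]
0.1841850651052269 78.67885972996812
0.1829813629406281 78.04147836325346
0.11683521333530543 168.75716072166608
0.1188753054869858 168.1701902083839
cover centre [0.57252809 0.03426901]
rec [ 0.56635234 -0.00779137  0.076     ] plug [0.59987469 0.05917908 0.081     ]
```

```bash
for i in 1; do python3 -m jog '{"translation":[[-0.975,-0.605,0],[-0.975,-0.605,0],[-0.975,-0.605,0],[-0.975,-0.605,0],[-0.975,-0.605,0]],"yaw":[0,0,0,0,0],"jaw":[0.5,0.5,0.5,0.5,0.5]}'; python3 -m jog '{"translation":[[-0.975,-0.605,0],[-0.975,-0.605,0],[-0.975,-0.605,0],[-0.975,-0.605,0],[-0.975,-0.605,0]],"yaw":[0,0,0,0,0],"jaw":[0.5,0.5,0.5,0.5,0.5]}'; python3 -m jog '{"translation":[[-0.975,-0.605,0],[-0.975,-0.605,0],[-0.975,-0.605,0],[-0.975,-0.605,0],[-0.975,-0.605,0],[-0.975,-0.605,0]],"yaw":[0,0,0,0,0,0],"jaw":[0.6,0.6,0.6,0.6,0.6,0.6]}'; done
python3 - <<'E'
from h import *
s=ctrl.get_state();im=ctrl.get_image("wrist");c=cam(im,s);cv2.imwrite('pics/w1.png',im['pixels'])
print(s['position'],s['tool_rot'],s['joint_positions'],s['grip_width'],-c[1].T@c[2])
for l,z in (('plug',.080),('recess',.076)):
  for d in ctrl.silhouettes(l,im)[:4]:print(l,round(d['p'],2),d['at'],d['region'].sum(),ray(c,d['at'],z).round(4))
E
```

```text
time: 1.38
position: [0.3796, 0.4161, 0.4053]
tool_rot: [0.602, 3.082, -0.0]
ft_force: [-0.1, -0.0, 0.5]
grip_width: 0.544
grip_force: 0.0
time: 2.0
position: [0.5148, 0.2326, 0.4049]
tool_rot: [0.599, 3.083, -0.001]
ft_force: [-0.1, 1.2, 0.4]
grip_width: 0.503
grip_force: 0.0
time: 2.75
position: [0.6493, 0.0539, 0.4043]
tool_rot: [-0.585, -3.085, -0.003]
ft_force: [-0.7, -0.2, -0.3]
grip_width: 0.401
grip_force: 0.0
[0.64934963 0.05394636 0.40430272] [-5.84616645e-01 -3.08529262e+00 -2.57912524e-03] [-0.41162455  0.3330159   0.37113651  1.46066193 -0.12322031  1.37154464
  1.16170129] 0.40066256723809024 [0.57079223 0.08632974 0.38495446]
plug 0.93 [263.1, 149.3] 2220 [0.5936 0.0609 0.08  ]
plug 0.59 [432.3, 136.1] 1543 [0.6385 0.2075 0.08  ]
plug 0.56 [408.5, 218.5] 2206 [0.7066 0.1676 0.08  ]
recess 0.78 [226.5, 118.1] 29843 [0.5563 0.0405 0.076 ]
```

View pics/w1.png

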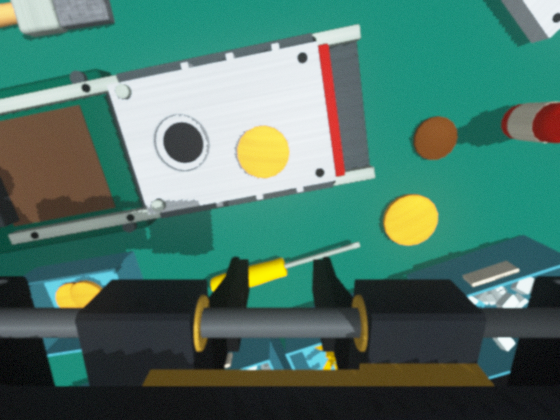

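The wrist view shows the recess rim centred near (181,142), the plug at (263,151), and the push plate's red strip around (333,110).

```bash
cat >> h.py <<'E'
def plugpix(p,near,rad=60):
    h=cv2.cvtColor(p,cv2.COLOR_BGR2HSV);m=cv2.inRange(h,(18,110,100),(35,255,255))
    n,l,st,ce=cv2.connectedComponentsWithStats(m)
    best=min((i for i in range(1,n) if st[i,4]>40),key=lambda i:np.hypot(*(ce[i]-near)))
    cs=cv2.findContours((l==best).astype(np.uint8),0,1)[0]
    return cv2.fitEllipse(max(cs,key=len)),st[best,4]
def recpix(p,near,r0=22,r1=32,z=4):
    g=cv2.GaussianBlur(cv2.cvtColor(p,cv2.COLOR_BGR2GRAY),(3,3),0)
    x,y=int(near[0]),int(near[1]);w=45;c=cv2.resize(g[y-w:y+w,x-w:x+w],None,fx=z,fy=z,interpolation=2)
    H=cv2.HoughCircles(c,cv2.HOUGH_GRADIENT,1,10,param1=80,param2=15,minRadius=r0*z,maxRadius=r1*z)
    return [(u/z+x-w-.375,v/z+y-w-.375,r/z) for u,v,r in H[0][:4]] if H is not None else None
E
python3 - <<'E'
from h import *
s=ctrl.get_state();im=ctrl.get_image("wrist");c=cam(im,s)
e,a=plugpix(im['pixels'],(263,151));print('plug',e,a,ray(c,e[0],.0795))
for q in recpix(im['pixels'],(181,142)):print(q,ray(c,q[:2],.076))
print(s['position'])
E
```

```text
plug ((263.0821838378906, 151.31077575683594), (50.3457145690918, 50.87803268432617), 149.24679565429688) 2084 [0.59528805 0.05981492 0.0795    ]
(np.float32(186.25), np.float32(139.5), np.float32(22.425)) [ 0.56000573 -0.00205029  0.076     ]
(np.float32(180.5), np.float32(143.5), np.float32(22.55)) [ 0.56130559 -0.00857507  0.076     ]
(np.float32(187.5), np.float32(136.75), np.float32(24.475)) [5.58216232e-01 1.06319566e-04 7.60000000e-02]
(np.float32(177.75), np.float32(143.75), np.float32(24.325)) [ 0.56058507 -0.01103314  0.076     ]
[0.64908626 0.05378524 0.40479796]
```

```bash
python3 -m jog '{"translation":[[0.236,0.177,0],[0.236,0.177,0],[0.236,0.177,0],[0.236,0.177,0.2],[0.236,0.177,0.2],[0.236,0.177,0.2],[0.236,0.177,0.2],[0.236,0.177,0.2]],"yaw":[0.06,0.12,0.18,0.24,0.30,0.36,0.42,0.48],"jaw":[0.6,0.6,0.6,0.6,0.6,0.6,0.6,0.6]}'
python3 -m jog '{"translation":[[0,0,0],[0,0,0],[0,0,0]],"yaw":[0.052,0.052,0.052],"jaw":[0.6,0.6,0.6]}'
python3 - <<'E'
from h import *
s=ctrl.get_state();im=ctrl.get_image("wrist");c=cam(im,s)
cv2.imwrite('pics/w2.png',im['pixels'])
print(s['position'],s['joint_positions'],s['grip_width']);print(Ro.from_rotvec(s['tool_rot']).as_matrix().round(4))
im=ctrl.get_image("scene");cv2.imwrite('pics/s2.png',im['pixels'])
E
```

```text
time: 3.95
position: [0.6184, 0.1025, 0.365]
tool_rot: [-2.534, -1.856, -0.001]
ft_force: [0.3, -0.1, -0.4]
grip_width: 0.401
grip_force: 0.0
time: 4.32
position: [0.6186, 0.1019, 0.3649]
tool_rot: [-2.67, -1.654, -0.0]
ft_force: [0.3, -1.2, 0.3]
grip_width: 0.399
grip_force: 0.0
[0.61859868 0.10191024 0.36490404] [-0.66815234  0.3220157   0.57384013  1.58584561 -0.18037683  1.28683566
 -0.52857028] 0.3991031658088893
[[ 4.453e-01  8.954e-01  1.000e-04]
 [ 8.954e-01 -4.453e-01  4.000e-04]
 [ 4.000e-04 -1.000e-04 -1.000e+00]]
```

View pics/w2.png

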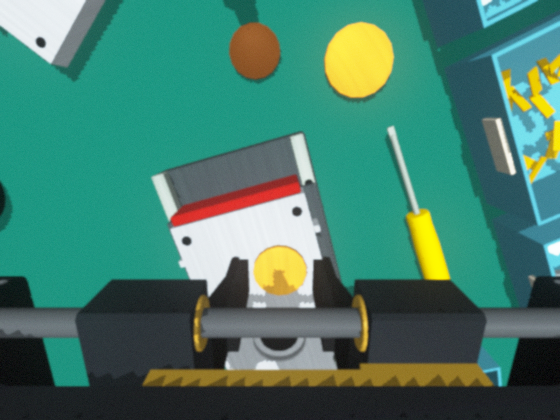

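The wrist view shows the plug at (280,269) between the finger tips (about 238 and 322) and the recess behind it at about (279,330), so all three are nearly in line.

Run:
```python
from h import *
s=ctrl.get_state();im=ctrl.get_image("wrist");c=cam(im,s)
R=Ro.from_rotvec(s['tool_rot']).as_matrix();p=s['position']
print('cx',im['cx'],im['cy'],np.array(im['mount']).round(4).tolist())
e,a=plugpix(im['pixels'],(280,270));print(e,a,'plug tool',R.T@(ray(c,e[0],.0795)-p))
for u in (255,279,305):print(u,R.T@(ray(c,(u,335),.076)-p))
print('fingers',[proj(c,p+R@np.array([x,y,.182])) for x in(-.0095,.0095) for y in (-.0174,.0174)])
cv2.imwrite('pics/c2.png',cv2.resize(im['pixels'][230:375,195:365],None,fx=4,fy=4,interpolation=2))
```

```text
cx 280.33266267326405 218.57153319659 [[0.0008, -0.9522, -0.3054, 0.0858], [1.0, 0.0011, -0.0009, -0.0006], [0.0012, -0.3054, 0.9522, 0.0195], [0.0, 0.0, 0.0, 1.0]]
((279.3310852050781, 269.7044982910156), (48.37862014770508, 51.465450286865234), 90.67386627197266) 2026 plug tool [-0.04749025 -0.00171618  0.28534089]
255 [-0.11932804 -0.02536372  0.28881659]
279 [-0.11928812 -0.0020645   0.28881533]
305 [-0.11924489  0.02317059  0.28881398]
fingers [array([250.51912511, 292.00765282]), array([312.74381543, 292.08801282]), array([249.57405768, 260.99904408]), array([313.82662009, 261.07645811])]
```

View pics/c2.png

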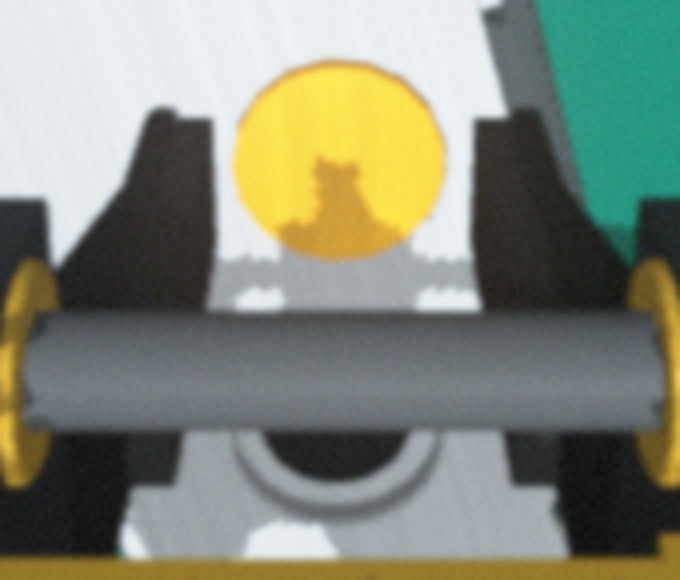

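```bash
python3 -m jog '{"translation":[[0,-0.0075,0.2],[0,-0.0075,0.4],[0,-0.0075,0.48],[0,-0.0075,0.52],[0,-0.0075,0.52],[0,-0.0075,0.52]],"yaw":[0,0,0,0,0,0],"jaw":[0.6,0.6,0.6,0.6,0.6,0.6]}'
python3 -m jog '{"translation":[[-0.05,0,0],[-0.10,0,0],[-0.13,0,0],[-0.16,0,0],[-0.19,0,0],[-0.22,0,0],[-0.25,0,0],[-0.25,0,0]],"yaw":[0,0,0,0,0,0,0,0],"jaw":[0.6,0.6,0.6,0.6,0.6,0.6,0.6,0.6]}'
python3 - <<'E'
from h import *
s=ctrl.get_state();im=ctrl.get_image("wrist");c=cam(im,s)
R=Ro.from_rotvec(s['tool_rot']).as_matrix();p=s['position'];print(p,s['grip_width'])
e,a=plugpix(im['pixels'],(280,300));print(e,a,'plug tool',R.T@(ray(c,e[0],.0795)-p))
cv2.imwrite('pics/c3.png',im['pixels'])
s3=ctrl.get_image("scene");cs=cam(s3);e,a=plugpix(s3['pixels'],(300,223));print(e,a,ray(cs,e[0],.081))
E
```

```text
time: 5.22
position: [0.6181, 0.102, 0.2622]
tool_rot: [2.673, 1.649, 0.004]
ft_force: [-0.3, -0.0, 0.9]
grip_width: 0.4
grip_force: 0.0
time: 6.22
position: [0.5948, 0.0565, 0.2607]
tool_rot: [2.674, 1.648, -0.001]
ft_force: [-0.3, 0.0, -0.2]
grip_width: 0.399
grip_force: 0.0
[0.59481149 0.0565148  0.26072646] 0.3992102990999941
((280.4545593261719, 294.71014404296875), (30.000452041625977, 73.36282348632812), 90.11271667480469) 1643 plug tool [-0.01073486 -0.00065876  0.18123097]
((301.9056396484375, 295.00018310546875), (11.675152778625488, 52.6530876159668), 79.18621063232422) 484 [ 0.78569279 -0.04071671  0.081     ]
```

View pics/c3.png

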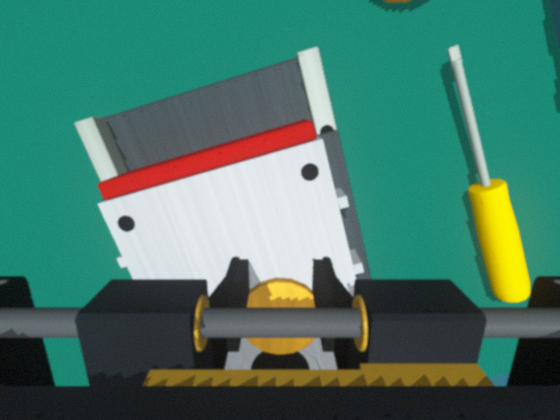

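The plug sits centred at the finger tips (about (280,316)) with the recess's dark port just ahead of it. I'll go on pushing.

```bash
python3 -m jog '{"translation":[[-0.03,0,0],[-0.06,0,0],[-0.09,0,0],[-0.12,0,0],[-0.14,0,0],[-0.16,0,0],[-0.175,0,0],[-0.175,0,0]],"yaw":[0,0,0,0,0,0,0,0],"jaw":[0.6,0.6,0.6,0.6,0.6,0.6,0.6,0.6]}'
python3 - <<'E'
from h import *
a=ctrl.get_image("scene")['pixels'];b=ctrl.get_image("side")['pixels']
a=cv2.resize(a[190:260,230:360],None,fx=4,fy=4,interpolation=2);b=cv2.resize(b[165:235,230:360],None,fx=4,fy=4,interpolation=2)
w=ctrl.get_image("wrist")['pixels'];w=w[260:390,200:360];w=cv2.resize(w,(260*2-240,228))
w=cv2.copyMakeBorder(cv2.resize(w,(276,560)),0,0,0,0,0)
cv2.imwrite('pics/d4.png',np.hstack([np.vstack([a,b]),w]))
E
```

```text
time: 7.32
position: [0.5793, 0.0258, 0.2608]
tool_rot: [2.674, 1.649, 0.0]
ft_force: [-0.1, -0.1, 0.6]
grip_width: 0.399
grip_force: 0.0
```

View pics/d4.png

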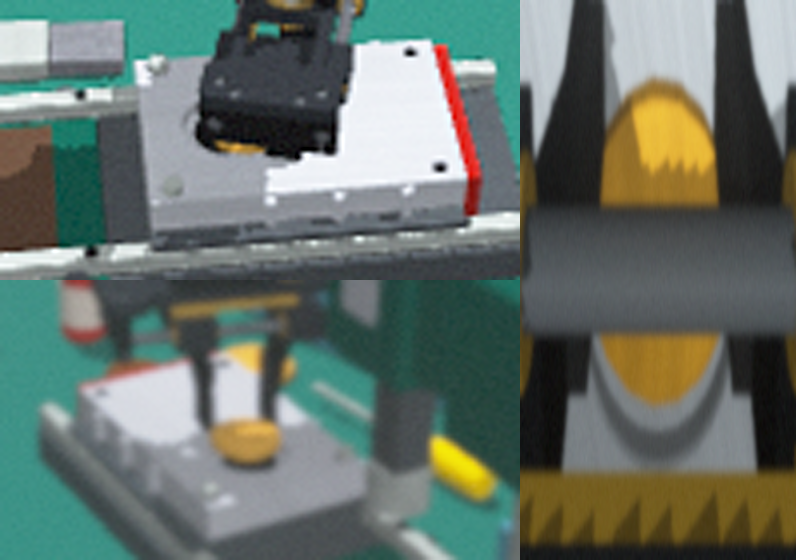

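The plug now covers most of the recess and is centred sideways, with roughly 10–13 mm still to go. I'll finish slowly.

```bash
python3 -m jog '{"translation":[[-0.01,0,0],[-0.02,0,0],[-0.03,0,0],[-0.04,0,0],[-0.05,0,0],[-0.06,0,0],[-0.065,0,0],[-0.065,0,0]],"yaw":[0,0,0,0,0,0,0,0],"jaw":[0.6,0.6,0.6,0.6,0.6,0.6,0.6,0.6]}'
python3 - <<'E'
from h import *
a=ctrl.get_image("scene")['pixels'];b=ctrl.get_image("side")['pixels']
a=cv2.resize(a[190:260,230:360],None,fx=4,fy=4,interpolation=2);b=cv2.resize(b[165:235,230:360],None,fx=4,fy=4,interpolation=2)
w=ctrl.get_image("wrist")['pixels'];w=w[260:390,200:360]
cv2.imwrite('pics/d5.png',np.hstack([np.vstack([a,b]),cv2.resize(w,(276,560))]))
E
```

```text
time: 8.48
position: [0.5735, 0.0142, 0.2608]
tool_rot: [2.674, 1.649, -0.0]
ft_force: [0.1, -0.3, -0.0]
grip_width: 0.402
grip_force: 0.0
```

View pics/d5.png

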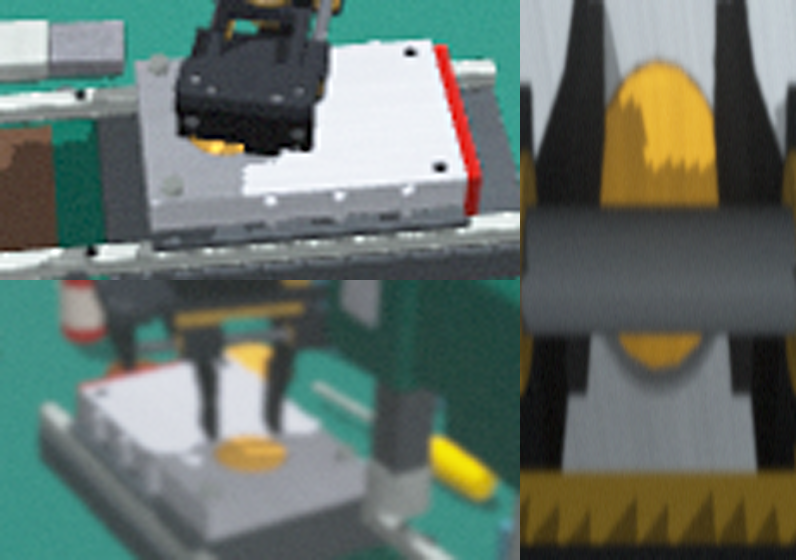

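The plug has dropped: its rim shadow is gone in both views and it is concentric with the recess. Next I back off, rise, and line up behind the push plate.

```bash
python3 -m jog '{"translation":[[0.03,0,0],[0.06,0,0],[0.06,0,-0.2],[0.06,0,-0.4],[0.3,-0.1,-0.4],[0.6,-0.2,-0.4],[0.795,-0.256,-0.4],[0.795,-0.256,-0.4]],"yaw":[0,0,0,0,-0.04,-0.084,-0.084,-0.084],"jaw":[0.6,0.6,0.6,0.6,0.6,0.6,0.6,0.6]}'
python3 - <<'E'
from h import *
s=ctrl.get_state();R=Ro.from_rotvec(s['tool_rot']).as_matrix();p=s['position'];print(p,R[:,0])
im=ctrl.get_image("scene");c=cam(im);a=im['pixels']
e,n=plugpix(a,(287,223));print('scene plug',e,n,[ray(c,e[0],z).round(4) for z in(.077,.083)],'rec',ray(c,(286.5,221.5),.076))
im=ctrl.get_image("side");c=cam(im);e,n=plugpix(im['pixels'],(292,208));print('side plug',e,n,ray(c,e[0],.077),'rec',ray(c,(292.2,208.5),.076))
im=ctrl.get_image("wrist");c=cam(im,s)
h=cv2.cvtColor(im['pixels'],cv2.COLOR_BGR2HSV);m=cv2.inRange(h,(0,150,80),(8,255,255))|cv2.inRange(h,(172,150,80),(180,255,255))
n,l,st,ce=cv2.connectedComponentsWithStats(m)
for i in range(1,n):
  if st[i,4]>150:
    q=cv2.minAreaRect(np.argwhere(l==i)[:,::-1].astype(np.float32));B=cv2.boxPoints(q)
    print(st[i],[ (ray(c,b,.074)).round(4)[:2].tolist() for b in B], [(R.T@(ray(c,b,.074)-p)).round(4)[:2].tolist() for b in B])
E
```

```text
time: 9.62
position: [0.5986, 0.1854, 0.3401]
tool_rot: [-2.424, -1.996, -0.001]
ft_force: [0.4, 0.4, 0.2]
grip_width: 0.398
grip_force: 0.0
[0.59857925 0.18536835 0.34010946] [0.19196564 0.98140051 0.00149739]
scene plug ((285.9700927734375, 221.12249755859375), (12.503809928894043, 18.734243392944336), 87.05044555664062) 206 [array([ 0.5657, -0.0089,  0.077 ]), array([ 0.5715, -0.0106,  0.083 ])] rec [ 0.56635234 -0.00779137  0.076     ]
side plug ((292.5, 208.0), (6.315628528594971, 15.043767929077148), 92.85034942626953) 90 [ 0.55902956 -0.01314796  0.077     ] rec [ 0.55781761 -0.01335292  0.076     ]
[ 319    0   54   29 1176] [[0.6524, 0.3342], [0.6862, 0.3276], [0.6845, 0.3115], [0.6499, 0.3183]] [[0.156, 0.0245], [0.156, 0.059], [0.1399, 0.0604], [0.1399, 0.0251]]
[211 261  19  29 290] [[0.5283, 0.1454], [0.545, 0.1691], [0.5521, 0.1638], [0.5356, 0.1398]] [[-0.0531, -0.061], [-0.0266, -0.0492], [-0.0305, -0.0412], [-0.0572, -0.0528]]
[ 248  260   66   29 1792] [[0.5607, 0.1374], [0.5664, 0.1627], [0.6188, 0.1525], [0.6146, 0.127]] [[-0.0547, -0.0277], [-0.0289, -0.027], [-0.0288, 0.0264], [-0.0546, 0.0272]]
[331 260  17  28 248] [[0.6319, 0.1494], [0.6395, 0.1512], [0.6455, 0.1239], [0.6378, 0.1219]] [[-0.0293, 0.0399], [-0.026, 0.0469], [-0.0517, 0.0581], [-0.0552, 0.0509]]
```

The plug is seated in the recess in both views, and the tool is centred on the push plate about 40 mm behind it. Now I descend and push in.

```bash
python3 -m jog '{"translation":[[0,-0.006,0.2],[0,-0.006,0.4],[0,-0.006,0.525],[0,-0.006,0.525],[-0.06,-0.006,0.525],[-0.12,-0.006,0.525],[-0.16,-0.006,0.525],[-0.2,-0.006,0.525]],"yaw":[0,0,0,0,0,0,0,0],"jaw":[0.6,0.6,0.6,0.6,0.6,0.6,0.6,0.6]}'
python3 -m jog '{"translation":[[-0.04,0,0],[-0.08,0,0],[-0.13,0,0],[-0.18,0,0],[-0.23,0,0],[-0.28,0,0],[-0.33,0,0],[-0.38,0,0]],"yaw":[0,0,0,0,0,0,0,0],"jaw":[0.6,0.6,0.6,0.6,0.6,0.6,0.6,0.6]}'
python3 - <<'E'
from h import *
im=ctrl.get_image("scene");c=cam(im)
for z in plugpix(im['pixels'],(265,224)),:print(z,ray(c,z[0][0],.077))
E
```

```text
time: 10.78
position: [0.5903, 0.141, 0.2368]
tool_rot: [-2.433, -1.987, -0.006]
ft_force: [1.8, 5.0, -0.6]
grip_width: 0.404
grip_force: 2.4
time: 11.78
position: [0.5758, 0.0675, 0.2368]
tool_rot: [2.431, 1.989, 0.008]
ft_force: [4.0, 3.7, -0.1]
grip_width: 0.398
grip_force: 2.5
(((253.71644592285156, 223.62139892578125), (12.990107536315918, 18.509193420410156), 84.28333282470703), np.int32(211)) [ 0.55140723 -0.08469699  0.077     ]
```

```bash
python3 -m jog '{"translation":[[-0.05,0,0],[-0.09,0,0],[-0.13,0,0],[-0.17,0,0],[-0.2,0,0],[-0.23,0,0],[-0.25,0,0],[-0.27,0,0]],"yaw":[0,0,0,0,0,0,0,0],"jaw":[0.6,0.6,0.6,0.6,0.6,0.6,0.6,0.6]}'
python3 -m jog '{"translation":[[-0.012,0,0],[-0.025,0,0],[-0.037,0,0],[-0.05,0,0]],"yaw":[0,0,0,0],"jaw":[0.6,0.6,0.6,0.6]}'
python3 -c "
from h import *
s=ctrl.get_state();print(s['position'],s['ft_force'])
im=ctrl.get_image('scene');c=cam(im);z=plugpix(im['pixels'],(240,226));print(z,ray(c,z[0][0],.077))"
```

```text
time: 12.82
position: [0.5649, 0.0142, 0.2366]
tool_rot: [2.431, 1.988, 0.006]
ft_force: [3.9, 4.2, 1.5]
grip_width: 0.399
grip_force: 2.2
time: 13.32
position: [0.5619, 0.0034, 0.2358]
tool_rot: [-2.433, -1.987, -0.0]
ft_force: [2.8, 3.7, 2.6]
grip_width: 0.399
grip_force: 2.1
[0.561886   0.00336901 0.23580068] [2.7690492  3.7024749  2.60061994]
(((225.85826110839844, 225.69126892089844), (12.856389999389648, 18.63014793395996), 80.12188720703125), np.int32(210)) [ 0.53884852 -0.14958788  0.077     ]
```

Moved about 0.143 m so far with no stop felt. I'll creep on until the force rises.

```bash
python3 -m jog '{"translation":[[-0.013,0,0],[-0.025,0,0],[-0.037,0,0],[-0.05,0,0]],"yaw":[0,0,0,0],"jaw":[0.6,0.6,0.6,0.6]}'
python3 -m jog '{"translation":[[-0.01,0,0],[-0.02,0,0],[-0.02,0,0]],"yaw":[0,0,0],"jaw":[0.6,0.6,0.6]}'
```

```text
time: 13.88
position: [0.5599, -0.0066, 0.2357]
tool_rot: [-2.433, -1.987, 0.0]
ft_force: [2.9, 4.5, 2.6]
grip_width: 0.4
grip_force: 2.1
time: 14.25
position: [0.559, -0.0108, 0.2357]
tool_rot: [2.434, 1.986, -0.001]
ft_force: [1.5, 2.8, 1.7]
grip_width: 0.399
grip_force: 1.5
```

```bash
python3 -m jog '{"translation":[[-0.01,0,0],[-0.02,0,0],[-0.03,0,0],[-0.03,0,0]],"yaw":[0,0,0,0],"jaw":[0.6,0.6,0.6,0.6]}'
python3 -m jog '{"translation":[[-0.01,0,0],[-0.02,0,0],[-0.02,0,0]],"yaw":[0,0,0],"jaw":[0.6,0.6,0.6]}'
python3 -c "
from h import *
im=ctrl.get_image('scene');c=cam(im);z=plugpix(im['pixels'],(222,226));print(z,ray(c,z[0][0],.077))"
```

```text
time: 14.75
position: [0.5578, -0.0167, 0.2357]
tool_rot: [2.434, 1.986, -0.001]
ft_force: [3.0, 2.9, 0.3]
grip_width: 0.396
grip_force: 1.6
time: 15.12
position: [0.5575, -0.018, 0.2357]
tool_rot: [-2.43, -1.988, -0.004]
ft_force: [4.1, 8.1, -1.6]
grip_width: 0.397
grip_force: 4.3
(((216.86102294921875, 226.48365783691406), (12.884472846984863, 18.692617416381836), 79.37080383300781), np.int32(211)) [ 0.53521606 -0.17053094  0.077     ]
```

```bash
python3 -m jog '{"translation":[[-0.01,0,0],[-0.02,0,0],[-0.03,0,0],[-0.03,0,0],[-0.03,0,0]],"yaw":[0,0,0,0,0],"jaw":[0.6,0.6,0.6,0.6,0.6]}'
python3 -c "
from h import *
im=ctrl.get_image('scene');c=cam(im);z=plugpix(im['pixels'],(222,226));print(z,ray(c,z[0][0],.077))"
```

```text
time: 15.8
position: [0.557, -0.0193, 0.2358]
tool_rot: [-2.423, -1.991, -0.012]
ft_force: [5.6, 17.1, -2.9]
grip_width: 0.399
grip_force: 9.1
(((216.88031005859375, 226.4745330810547), (12.879083633422852, 18.74491310119629), 79.10514068603516), np.int32(212)) [ 0.53519953 -0.17048139  0.077     ]
```

The force rises to 17 N with no further motion, so the carriage is against its stop. I'll back off and check.

```bash
python3 -m jog '{"translation":[[0.04,0,0],[0.1,0,0],[0.25,0,0],[0.4,0,0],[0.4,0,-0.2],[0.4,0,-0.4],[0.4,0,-0.4],[0.4,0,-0.4]],"yaw":[0,0,0,0,0,0,0,0],"jaw":[0.6,0.6,0.6,0.6,0.6,0.6,0.6,0.6]}'
python3 -c "
from h import *
im=ctrl.get_image('scene');c=cam(im);z=plugpix(im['pixels'],(217,226));print(z,ray(c,z[0][0],.077))
d=np.array([.535,-.1705])-ray(c,(285.97,221.12),.077)[:2];print(np.linalg.norm(d))
im=ctrl.get_image('side');print(plugpix(im['pixels'],(310,235)))
print(ctrl.close_job())"
```

```text
time: 16.85
position: [0.5714, 0.0515, 0.3149]
tool_rot: [-2.434, -1.985, 0.003]
ft_force: [0.2, 0.2, -0.5]
grip_width: 0.404
grip_force: 0.0
(((216.86102294921875, 226.48365783691406), (12.884472846984863, 18.692617416381836), 79.37080383300781), np.int32(211)) [ 0.53521606 -0.17053094  0.077     ]
0.1644762636174069
(((327.63531494140625, 238.3982696533203), (8.983675003051758, 17.324634552001953), 94.80450439453125), np.int32(141))
the job is handed in; nothing more can be done
None
```

I slid the plug along the cover into the recess, pushed the carriage about 164 mm in until it stopped moving against a 17 N push, backed the arm clear and handed the job in at about 17 s of the 51 s; the plug still looked seated in the last scene picture, I did not re-measure the loose things, and no verdict came back.

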